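Clear the drilling fixture and hold the cast lever ready above it

TASK

The bolt tin is standing in the way on the drilling fixture: lift it by its wire bail, keep it upright, and leave it hanging by the bail on both prongs of the hook stand. Then pick up the cast lever by its balance point and hold it level and still about 4 cm above the fixture's seats, big boss over the big seat and small boss over the small seat, so that a colleague can check it from below before it is loaded. The program finishes while the gripper is still holding the lever there; leave the hammer, the can and the wood block alone.

Things in the scene. Friction and masses are not known exactly. Their poses are not given: they have to be found in the camera images.
- tin: Open steel tin with bolts in it, 0.2 to 0.3 kg; 66 mm along its x, 94 along y, 52 high, with a rigid upright bail of 8 mm round wire. The bail's top bar runs along y, straight for 80 mm, its axis 120 mm above the underside; legs at y = +-50 mm. Origin: centre of the underside, z up. Starts on the fixture plate (32 mm above the bench) between the seats, bail roughly across the plate.
- tin_bail (a point): Middle of the bail's top bar, on its axis, 120 mm above the tin's underside.
- stand: Fixed steel hook stand: base 190 x 120 x 12 mm, post 215 mm high at x = 85 to 105 mm, cross plate in front of it (x = 80 to 88, 84 wide, z = 185 to 215) with two round prongs, 8 mm thick, at y = +-26 mm. They run level from x = 80 to x = -35 mm (tops at z = 204), then turn up and end at x = -48, z = 226 mm. Origin: on the bench straight below the hanging place; z up.
- hang (a point): Hanging place: the point midway between the two prongs, at the height of their tops (204 mm). A bail lying on both prongs here has its bar along the stand's y and its axis 4 mm above this point.
- lever: Loose aluminium casting, 0.3 to 0.55 kg, lying flat: a big round boss (diameter 56, height 36 mm) and a small one (diameter 30, height 26), both bored, axes 180 mm apart, joined by a straight web 14 mm wide, 24 high; undersides in one plane. Origin: on the underside at mid-length (223 mm overall); x runs along the web to the small boss (big boss at x = -83, small at x = +97 mm); z up.
- lever_balance (a point): Balance point of the lever (its centre of mass seen from above), on the web at x = -33 mm, 50 mm from the big boss axis; this point lies 12 mm above the underside.
- lever_big (a point): Big boss axis at the lever's underside.
- lever_small (a point): Small boss axis at the lever's underside.
- fixture: Fixed drilling fixture: round wooden board (diameter 280, 18 thick), on it a steel plate 240 x 110 mm (top 32 mm above the bench) with a big round seat (diameter 50) at x = -83 mm and a small one (diameter 28) at x = +97; seat tops are 44 mm above the bench, a pin rises 12 mm from each. Origin: on the bench, where a loaded lever's origin would be; x from big to small seat; z up.
- seat_big (a point): Centre of the big seat's top face.
- seat_small (a point): Centre of the small seat's top face.
- hammer: Bystander: hammer lying beyond the fixture on the bench, 260 mm long, its origin near mid-handle.
- can: Bystander: upright can, diameter 66, height 100 mm; origin at the underside.
- woodblock: Bystander: wooden block 70 x 45 x 40 mm; origin at the underside.
There are look-alikes about, which are no part of the job. There is more than one size of the tin; the one meant has the size given above. Of the things shaped like the lever, the aluminium one is meant.

How it is judged:
On the way, in this order (a step that is already met when the one before it is completed fails the run):
1. the tin hangs by its bail on both prongs of the stand, let go (z of tin_bail in the frame of hang between -0.006 and 0.014 m and x of tin_bail in the frame of hang between -0.04 and 0.078 m and y of tin_bail in the frame of hang between -0.03 and 0.03 m and angle between tin's own z axis and vertical below 0.25 rad and contact force between tin and stand above 0.8 N and contact force between tin and the fingers below 0.1 N and linear speed of tin below 0.05 m/s), for 0.3 s.
2. the lever is lifted at least 50 mm off the bench by the gripper (height (world z) of lever above 0.05 m and contact force between lever and the fingers above 1 N), for 0.2 s.
At the end, for the whole second after the job is handed in: Tin at rest on both prongs by its bail, let go. Gripper holds the lever within 20 mm of its balance point, right way up, level within 5 degrees, still, each boss axis within 18 mm of its seat centre, underside 20 to 70 mm above the seats, nothing else touching it (all of step 1 and horizontal distance between lever_big and seat_big below 0.018 m and horizontal distance between lever_small and seat_small below 0.018 m and z of lever_big in the frame of seat_big between 0.02 and 0.07 m and z of lever_small in the frame of seat_small between 0.02 and 0.07 m and angle between lever's own z axis and vertical below 0.09 rad and horizontal distance between the grasp point and lever_balance below 0.02 m and contact force between lever and the fingers above 1 N and contact force between lever and fixture below 0.1 N and contact force between lever and stand below 0.1 N and contact force between lever and tin below 0.1 N and linear speed of lever below 0.02 m/s and angular speed of lever below 0.1 rad/s); the arm keeps its last pose, push and grip.
It fails at once if the tin is tipped by more than 35 degrees (angle between tin's own z axis and vertical above 0.6 rad).
It fails at once if the hammer is disturbed (distance of hammer from where it was at the start of the episode above 0.03 m).
It fails at once if the can is disturbed (distance of can from where it was at the start of the episode above 0.03 m).
It fails at once if the wood block is disturbed (distance of woodblock from where it was at the start of the episode above 0.03 m).
It also fails if it takes over 62 s, if anything falls off the work surface, if the arm or the gripper's body presses on something with over 40 N, if the wrist force passes 120 N, or if a joint passes its speed limit or range.

ROBOT

A 7-joint arm with a two-finger parallel gripper is mounted at the origin on the work surface. World frame = base frame: x ahead of the robot, y to its left, z up, the work surface at z = 0. Lengths are in m, angles in rad, forces in N, time in s.
With the tool pointing down it reaches from about 0.35 to 0.9 m from the base axis. Payload 8.1 kg.
Tool frame: the origin (TCP) lies where the fingers leave the gripper's body, on its centre line; the fingertips stand 66 mm ahead of it and the grasp point (between the pads) lies 47 mm ahead of it; z points along the fingers, y is the line along which they close (so a half turn about z gives the same grasp; the last joint's range is limited). The gripper opens to 92 mm and grips with 3 to 60 N. Pads are 19 mm wide; open, the fingers measure 130 mm over their backs; the gripper's body (75 mm by 190 mm) begins 47 mm behind the grasp point.
Start: joints at [-1.287, 0.434, 0.025, 1.573, -0.012, 1.134, -0.075], TCP at [0.236, 0.579, 0.292] pointing down, gripper open.
Joint ranges: [-2.62, 2.62], [-0.44, 2.09], [-1.27, 1.32], [0.08, 2.57], [-1.32, 4.46], [0.12, 2], [-2.74, 2.74]. Speed limits (rad/s): [2.22, 2.22, 3.01, 3.01, 3.14, 3.14, 3.14].

INTERFACE

Orientations are given as a rotation vector (axis times angle).
In Python, from cell import arm gives the robot as it stands.
- The arm moves only by the tool send_rows, never from a script. Its argument "motion" is text: rows parted by semicolons, each of 7 numbers parted by spaces: the closure, from 0 (fully open) to 1 (shut), then the shift along the world's x, y, z in m, then the turn, a rotation vector about the world's x, y, z in degrees. A call has 1 to 5 rows; each row shifts and turns the commanded pose from where the row before left it; what a row does not reach is not made up. A row lasts 1/8 s, in which the tool goes at most 62.5 mm and 10.7 degrees, less where a joint would pass 70% of its speed; a pose out of reach is approached as far as the arm can. A call is refused whole if a number of a shift passes 0.0625 or a number of a turn 10.7, either way. A call with a gripper value outside its range is refused whole. The fingers move at their own pace and stop on an object; "force" is the grip in N (left out, the last holds). Time passes only in rows, so rows that do not move let the fingers close. It gives the time, the measured TCP pose, the force, the opening and the grip force at its end, in the units of the state.
- arm.observe(): the state, without advancing time (a new reading comes with each control period).
- arm.get_image(name): name is "scene" or "side" or "wrist"; returns (picture, depth): 480x640x3 uint8, blue, green, red; 480x640 float32, m along the optical axis (not along the pixel's ray), 0 where there is no reading.
- arm.camera_model(name): a dict with "fx", "fy", "cx", "cy" (pixels), "D" ([k1, k2, p1, p2, k3] as OpenCV has them; the pictures are not rectified), "view" (4x4, takes a point from world to camera coordinates). Camera axes: x right, y down, z forward; pixel columns grow to the right and rows downward; lengths in m; the calibration is good to about 2 mm. A picture is of the moment at which its call begins: read the wrist's pose just before it. camera_model takes no time and is no camera call; for the wrist camera it gives the pose at the moment of the call.
- arm.sign_off(): hands the job in; it is judged then, once.
The state is a dict: "clock": time; "joints": joint angles; "dq": joint speeds; "joint_efforts": joint torques, N m; "position": TCP position; "ee_rot": TCP orientation; "force": force on the tool from outside, world axes, zero at the start; "ft_torque": the same for the moment, N m; "width": opening from 0.0 (shut) to 1.0 (fully open); "gripper_force": force on a finger pad.
Only numpy, scipy, OpenCV 4.12 (cv2) and the standard library are available. Lean on these libraries where they do the work, as an engineer would, in place of code of your own. Each camera call takes 0.05 s, during which the arm holds its last target. There are 200 camera calls.

## Working session

There is one attempt and no reset: what is moved stays moved. The work goes in short steps, Python scripts to look and compute and a tool call to move; the robot and the scene stay as the last step left them, time stands still between calls to the robot, and variables do not carry over. Pictures are saved under pics/ and viewed, at most 10 in all, crops included, and the job is handed in when it is done.

Besides the shell and the picture viewer there is one more tool, called after ">>>" as a command line: name --argument value ..., lists and objects as JSON in quotes. send_rows: Moves the arm, as the interface text tells. Its arguments: {"type":"object","properties":{"motion":{"type":"string"},"force":{"type":"number"}},"required":["motion"]}

```bash
ls; mkdir -p pics; python3 - <<'E'
from cell import arm
import cv2,numpy as np
for n in("scene","side"):
    im,d=arm.get_image(n); cv2.imwrite(f"pics/{n}0.png",im); np.save(f"{n}0.npy",d)
    m=arm.camera_model(n); print(n,m["fx"],m["cx"],m["cy"],m["D"],np.linalg.inv(m["view"])[:3].round(3).tolist(), (d>0).mean())
print(arm.observe())
E
```

```text
pics
scene 476.4521615768778 327.1594223055839 231.97554618580148 [-0.0769552  0.         0.         0.         0.       ] [[-0.886, 0.376, -0.271, 0.958], [0.464, 0.708, -0.533, 0.775], [-0.008, -0.598, -0.802, 1.318]] 0.995634765625
side 618.5394166172972 328.05515836824776 229.61384513708524 [-0.142398  0.        0.        0.        0.      ] [[0.986, -0.113, 0.119, 0.401], [-0.164, -0.636, 0.754, -1.097], [-0.01, -0.763, -0.646, 1.087]] 0.996044921875
{'clock': 0.1, 'joints': array([-1.28663513,  0.43513145,  0.02497345,  1.57401509, -0.01159295,
        1.13399205, -0.07514955]), 'dq': array([-0.00129495, -0.00075678, -0.00082013, -0.00154254,  0.00019899,
        0.00041116, -0.00281815]), 'joint_efforts': array([ 2.76131192e-03, -6.69120383e+01,  9.87474471e-01, -3.15144324e+01,
       -6.06658682e-02,  3.74746229e-02,  7.03203614e-05]), 'position': array([0.23564817, 0.57847455, 0.29153349]), 'ee_rot': array([-6.03895904e-01, -3.08286379e+00,  2.19015869e-03]), 'force': array([ 0.58008935, -1.13321938,  0.03374374]), 'ft_torque': array([ 0.01445435,  0.00834251, -0.00107322]), 'gripper_force': 0.0, 'width': 0.9990077778118701}
```

View pics/scene0.png

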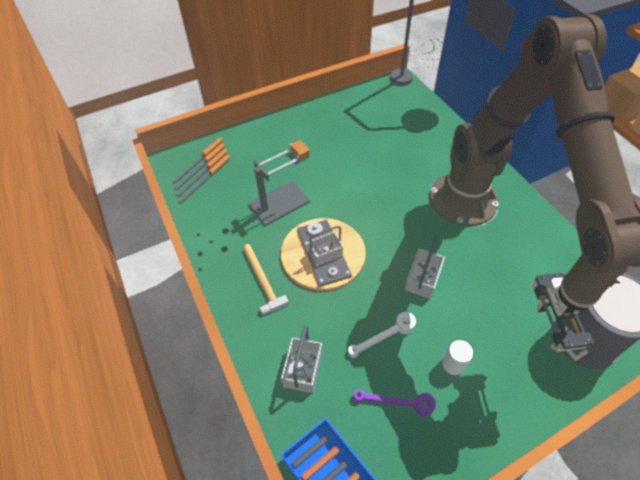

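View pics/side0.png

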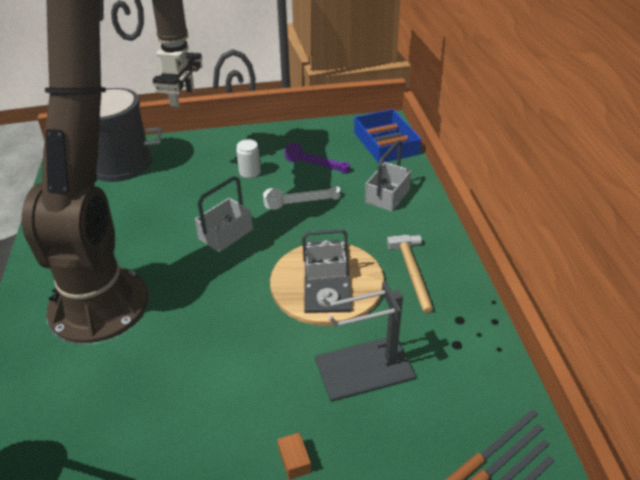

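```bash
cat >h.py <<'E'
from cell import arm
import cv2,numpy as np
def cam(n):
    m=arm.camera_model(n); K=np.array([[m["fx"],0,m["cx"]],[0,m["fy"],m["cy"]],[0,0,1]]); return K,np.array(m["D"],float),np.linalg.inv(m["view"])
def rays(c,uv):
    K,D,T=c; p=cv2.undistortPoints(np.array(uv,float).reshape(-1,1,2),K,D)[:,0]
    return T[:3,3],np.c_[p,np.ones(len(p))]@T[:3,:3].T
def plane(c,uv,z):
    o,r=rays(c,uv); return o+r*((z-o[2])/r[:,2])[:,None]
def deep(c,uv,d):
    o,r=rays(c,uv); uv=np.array(uv).astype(int).reshape(-1,2); return o+r*d[uv[:,1],uv[:,0]][:,None]
def cloud(c,d):
    v,u=np.mgrid[:480,:640]; return deep(c,np.c_[u.ravel(),v.ravel()],d).reshape(480,640,3)
E
python3 - <<'E'
from h import *
s=cam("scene");t=cam("side")
ds=np.load("scene0.npy");dt=np.load("side0.npy")
for n,uv in dict(tin=(325,247),seatb=(316,228),seats=(334,271),levbig=(405,321),levsm=(353,351),can=(459,350),hamm=(273,305),hamh=(250,250),block=(300,150),standbase=(285,205)).items(): print(n,deep(s,[uv],ds).round(3))
for n,uv in dict(seatb=(327,297),levbig=(273,198),levsm=(337,191),block=(293,450),hamm=(403,240),post=(395,297),prongL=(333,320),prongR=(337,301),bailL=(304,235),bailR=(346,235)).items(): print('side',n,deep(t,[uv],dt).round(3))
a=cv2.imread("pics/scene0.png")[130:310,230:400];b=cv2.imread("pics/side0.png")[220:400,265:435]
cv2.imwrite("pics/c0.png",cv2.resize(np.vstack([a]) ,None,fx=3.3,fy=3.3,interpolation=3)[:590])
E
```

```text
tin [[ 0.557 -0.027  0.033]]
seatb [[ 0.553 -0.101  0.049]]
seats [[0.577 0.071 0.039]]
levbig [[0.46  0.31  0.003]]
levsm [[ 0.645  0.318 -0.002]]
can [[0.415 0.487 0.102]]
hamm [[0.794 0.083 0.023]]
hamh [[ 0.78  -0.137  0.026]]
block [[ 0.434 -0.473  0.039]]
standbase [[ 0.592 -0.271  0.011]]
side seatb [[ 0.551 -0.118  0.045]]
side levbig [[0.465 0.299 0.031]]
side levsm [[0.651 0.313 0.02 ]]
side block [[ 0.424 -0.491  0.037]]
side hamm [[0.781 0.064 0.028]]
side post [[ 0.656 -0.3    0.214]]
side prongL [[ 0.528 -0.338  0.215]]
side prongR [[ 0.546 -0.28   0.202]]
side bailL [[ 0.516 -0.009  0.147]]
side bailR [[ 0.614 -0.013  0.135]]
```

>>> send_rows --motion "0 0.06 -0.05 0.025 0 0 4.4;0 0.06 -0.05 0.025 0 0 4.4;0 0.06 -0.05 0.025 0 0 4.4;0 0.06 -0.05 0.025 0 0 4.4;0 0.06 -0.05 0.025 0 0 4.4"

```text
clock: 0.72
position: [0.4656, 0.3867, 0.3879]
ee_rot: [-0.0, -3.141, 0.0]
force: [0.7, 0.4, -0.0]
width: 0.997
gripper_force: 0.0
```

```bash
cat >snap.py <<'E'
from h import *
import sys,pickle
c=cam("wrist"); im,d=arm.get_image("wrist"); n=sys.argv[1]
cv2.imwrite(f"pics/{n}.png",im); pickle.dump((c,im,d),open(n+".pkl","wb"))
o=arm.observe(); print(o["clock"],o["position"].round(4),o["ee_rot"].round(4),o["joints"].round(2),"cam",c[2].round(3).tolist(),c[0][0,0])
E
python3 snap.py w1
```

```text
0.775 [0.4736 0.3794 0.3906] [ 0.0109  3.1348 -0.0036] [-0.81  0.34  0.06  1.47 -0.01  1.33  0.81] cam [[-0.0, 0.968, 0.25, 0.398], [1.0, 0.0, 0.001, 0.386], [0.001, 0.25, -0.968, 0.481], [0.0, 0.0, 0.0, 1.0]] 418.766503934264
```

View pics/w1.png

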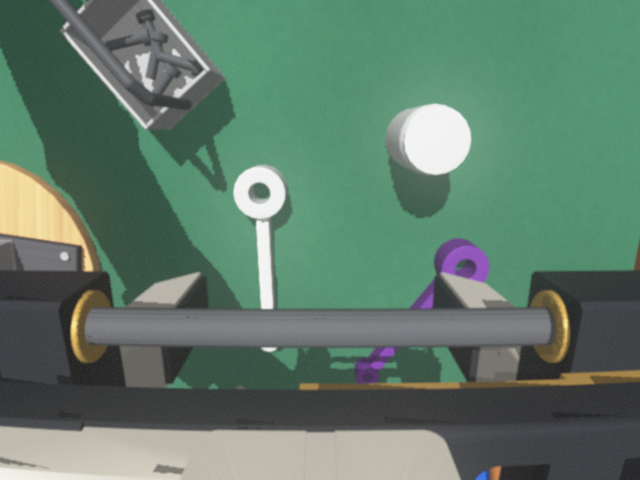

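>>> send_rows --motion "0 0.05 -0.03 0 0 0 0;0 0.05 -0.03 0 0 0 0;0 0.03 -0.01 0 0 0 0;0 0 0 0 0 0 0;0 0 0 0 0 0 0"

```text
clock: 1.4
position: [0.5935, 0.3192, 0.387]
ee_rot: [-0.003, -3.14, -0.0]
force: [-0.8, 0.8, 0.1]
width: 1.003
gripper_force: 0.0
```

```bash
python3 snap.py w2; python3 - <<'E'
from h import *
import pickle
c,im,d=pickle.load(open("w2.pkl","rb"))
hsv=cv2.cvtColor(im,cv2.COLOR_BGR2HSV)
m=((hsv[...,1]<60)&(hsv[...,2]>110)).astype(np.uint8); m[262:]=0
n,l,st,ce=cv2.connectedComponentsWithStats(m)
for i in range(1,n):
    if st[i,4]>200: print(i,st[i],ce[i].round(1),plane(c,[ce[i]],0.03).round(3))
E
```

```text
1.45 [0.5932 0.3195 0.3873] [-1.8000e-03 -3.1405e+00 -8.0000e-04] [-0.63  0.47  0.1   1.29 -0.05  1.39  1.03] cam [[0.001, 0.969, 0.249, 0.526], [1.0, -0.002, 0.001, 0.319], [0.002, 0.249, -0.969, 0.48], [0.0, 0.0, 0.0, 1.0]] 418.766503934264
1 [ 452    0  104   50 3772] [496.2  19.9] [[0.416 0.498 0.03 ]]
3 [ 293   38   57  215 5757] [323.2 121.2] [[0.519 0.323 0.03 ]]
15 [   0  119  119  113 7667] [ 66. 174.] [[0.571 0.039 0.03 ]]
```

```bash
python3 - <<'E'
from h import *
import pickle
c,im,d=pickle.load(open("w2.pkl","rb"))
P=cloud(c,d)
hsv=cv2.cvtColor(im,cv2.COLOR_BGR2HSV)
m=((hsv[...,1]<60)&(hsv[...,2]>110)); m[258:]=0; m[:,:280]=0;m[:,360:]=0
Q=P[m]; print(np.percentile(Q[:,2],[1,10,50,90,99]).round(4))
for lo,hi in((.031,.042),(.018,.031)):
    q=Q[(Q[:,2]>lo)&(Q[:,2]<hi)]; (x,y),r=cv2.minEnclosingCircle(q[:,:2].astype(np.float32)); print(len(q),x,y,r,np.median(q[:,2]))
b=Q[Q[:,2]>.031]; x,y=(b[:,0].min()+b[:,0].max())/2,(b[:,1].min()+b[:,1].max())/2; print("big",x,y,np.ptp(b[:,:2],axis=0))
w=Q[(Q[:,2]<.031)&(Q[:,2]>.018)]; s=w[w[:,0]>w[:,0].max()-.03]
print("small",s[:,0].max()-.015,(s[:,1].min()+s[:,1].max())/2,np.ptp(s[:,:2],axis=0))
for lo in np.arange(.50,.63,.02):
    k=w[(w[:,0]>lo)&(w[:,0]<lo+.02)]; print(lo.round(2),k[:,1].min().round(4),k[:,1].max().round(4))
E
```

```text
[-0.0008  0.0005  0.0253  0.0372  0.0385]
2022 0.4660903513431549 0.32057857513427734 0.028173068538308144 0.03660247077221848
2117 0.5569766759872437 0.3213735818862915 0.10309146344661713 0.02490137523081848
big 0.482815990295852 0.3212256504676483 [0.08680074 0.05438687]
small 0.6449628901524375 0.32523387582503555 [0.02998708 0.02813631]
0.5 0.315 0.3277
0.52 0.316 0.3277
0.54 0.316 0.3289
0.56 0.317 0.3289
0.58 0.3169 0.3301
0.6 0.3169 0.3302
0.62 0.3123 0.3372
```

>>> send_rows --motion "0 0 -0.06 0 0 0 0;0 0 -0.06 0 0 0 0;0 0 -0.06 0 0 0 0;0 0 -0.06 0 0 0 0;0 0 -0.06 0 0 0 0"

```text
clock: 2.08
position: [0.5935, 0.018, 0.388]
ee_rot: [0.001, 3.141, 0.001]
force: [1.6, 0.9, 0.1]
width: 1.002
gripper_force: 0.0
```

>>> send_rows --motion "0 0 -0.04 0 0 0 0;0 0 0 0 0 0 0;0 0 0 0 0 0 0"

```text
clock: 2.45
position: [0.5941, -0.0198, 0.3877]
ee_rot: [0.001, 3.141, 0.002]
force: [-0.2, 0.6, 0.3]
width: 0.997
gripper_force: 0.0
```

```bash
python3 snap.py w3
```

```text
2.5 [ 0.5942 -0.0194  0.3876] [-2.0000e-04  3.1416e+00  1.8000e-03] [-0.19  0.32  0.19  1.51 -0.06  1.31  1.57] cam [[0.0, 0.968, 0.25, 0.527], [1.0, -0.001, 0.002, -0.021], [0.003, 0.25, -0.968, 0.481], [0.0, 0.0, 0.0, 1.0]] 418.766503934264
```

View pics/w3.png

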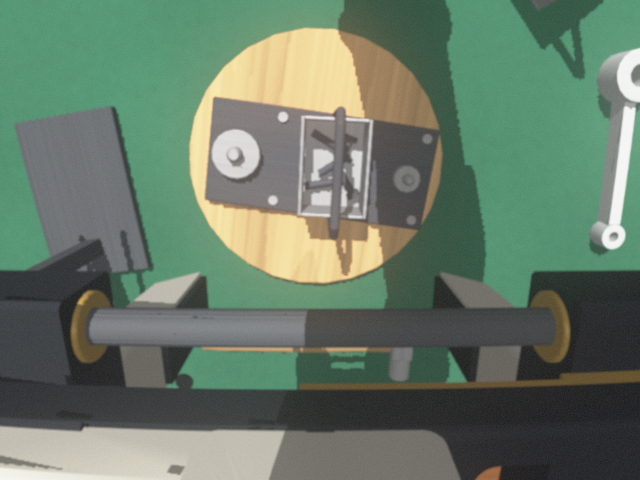

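```bash
python3 - <<'E'
from h import *
import pickle
c,im,d=pickle.load(open("w3.pkl","rb"))
P=cloud(c,d)
g=cv2.GaussianBlur(cv2.cvtColor(im,cv2.COLOR_BGR2GRAY),(3,3),0)
px=418.77/0.44
for n,(u,v),D in(("big",(235,153),.05),("small",(406,179),.028)):
    r=D/2*px; x0,y0=int(u-1.6*r),int(v-1.6*r); s=g[y0:int(v+1.6*r),x0:int(u+1.6*r)]; s=cv2.resize(s,None,fx=4,fy=4,interpolation=2)
    q=cv2.HoughCircles(s,3,1.5,50,param1=80,param2=.5,minRadius=int(r*3.5),maxRadius=int(r*4.6))
    if q is not None:
        q=q[0,0]/4; uv=[x0+q[0],y0+q[1]]; print(n,uv,q[2],r,plane(c,[uv],.044).round(4))
    k=(P[...,2]>.040)&(P[...,2]<.048)&(np.hypot(*(np.moveaxis(P[...,:2]-plane(c,[(u,v)],.044)[0,:2],-1,0)))<D*.7)
    print(n,"depth",k.sum(),((P[k].max(0)+P[k].min(0))/2).round(4),np.ptp(P[k],axis=0).round(4))
m=(P[...,2]>.135)&(P[...,2]<.17);m[260:]=0
n,l,st,ce=cv2.connectedComponentsWithStats(m.astype(np.uint8))
for i in range(1,n):
    if st[i,4]>100:
        q=P[l==i]; print("bail",st[i],q.mean(0).round(4),q.min(0).round(4),q.max(0).round(4)); 
        p=plane(c,np.argwhere(l==i)[:,::-1],.154); f=cv2.fitLine(p[:,:2].astype(np.float32),2,0,.01,.01).ravel(); print(f,((p.max(0)+p.min(0))/2).round(4),np.ptp(p,axis=0))
# stand prongs from side view + scene view clouds
for n in("scene","side"):
    C=cloud(cam(n),np.load(n+"0.npy")); k=(C[...,2]>.19)&(C[...,2]<.235)&(C[...,0]>.45)&(C[...,0]<.72)&(C[...,1]>-.4)&(C[...,1]<-.2)
    q=C[k]; print(n,len(q)); 
    for lo in np.arange(.48,.70,.02):
        s=q[(q[:,0]>=lo)&(q[:,0]<lo+.02)]; 
        if len(s): print(lo.round(2),len(s),np.sort(s[:,1]).round(3)[::max(1,len(s)//8)],s[:,2].max().round(3))
E
```

```text
big [np.float32(236.3125), np.float32(153.1875)] 24.3125 23.793750000000003 [[ 0.5518 -0.1059  0.044 ]]
big depth 1639 [ 0.5524 -0.1069  0.044 ] [0.0481 0.05   0.0079]
small depth 428 [0.5781 0.0706 0.0441] [0.0262 0.0271 0.0071]
bail [ 329  106   17  134 1336] [ 0.5601 -0.0066  0.1547] [ 0.5099 -0.0124  0.1371] [ 6.169e-01 -4.000e-04  1.594e-01]
[ 0.9990415  -0.04377317  0.5601816  -0.00659883] [ 0.5623 -0.0068  0.154 ] [1.03506712e-01 1.17617715e-02 1.11022302e-16]
scene 341
0.5 5 [-0.282 -0.281 -0.28  -0.28  -0.277] 0.225
0.52 39 [-0.337 -0.332 -0.33  -0.329 -0.328 -0.284 -0.28  -0.279 -0.277 -0.274] 0.227
0.54 29 [-0.336 -0.333 -0.332 -0.329 -0.327 -0.324 -0.279 -0.276 -0.275 -0.272] 0.206
0.56 28 [-0.333 -0.328 -0.324 -0.321 -0.32  -0.277 -0.275 -0.274 -0.272 -0.269] 0.207
0.58 27 [-0.326 -0.324 -0.324 -0.322 -0.32  -0.275 -0.271 -0.27  -0.269] 0.208
0.6 28 [-0.328 -0.321 -0.318 -0.315 -0.272 -0.271 -0.269 -0.269 -0.266 -0.264] 0.208
0.62 29 [-0.322 -0.319 -0.317 -0.315 -0.314 -0.27  -0.267 -0.265 -0.264 -0.261] 0.206
0.64 93 [-0.335 -0.314 -0.301 -0.282 -0.278 -0.271 -0.26  -0.251 -0.247] 0.221
0.66 63 [-0.33  -0.323 -0.297 -0.291 -0.288 -0.284 -0.281 -0.28  -0.278] 0.22
side 952
0.5 17 [-0.29  -0.289 -0.288 -0.287 -0.287 -0.286 -0.285 -0.285 -0.284] 0.225
0.52 105 [-0.342 -0.339 -0.338 -0.336 -0.333 -0.287 -0.286 -0.284 -0.281] 0.225
0.54 86 [-0.339 -0.336 -0.334 -0.333 -0.33  -0.285 -0.282 -0.281 -0.279] 0.205
0.56 85 [-0.338 -0.334 -0.332 -0.33  -0.327 -0.282 -0.28  -0.278 -0.277] 0.205
0.58 81 [-0.332 -0.33  -0.329 -0.327 -0.324 -0.278 -0.276 -0.275 -0.268] 0.206
0.6 86 [-0.331 -0.328 -0.326 -0.324 -0.322 -0.276 -0.275 -0.272 -0.271] 0.205
0.62 84 [-0.328 -0.325 -0.324 -0.322 -0.319 -0.273 -0.271 -0.27  -0.262] 0.21
0.64 331 [-0.338 -0.331 -0.321 -0.311 -0.3   -0.29  -0.281 -0.268 -0.25 ] 0.217
0.66 77 [-0.304 -0.302 -0.301 -0.3   -0.299 -0.297 -0.294 -0.288 -0.284] 0.216
```

>>> send_rows --motion "0 -0.016 0.006 -0.03 0 0 -1.25;0 -0.016 0.007 -0.03 0 0 -1.25;0 0 0 -0.045 0 0 0;0 0 0 -0.045 0 0 0;0 0 0 -0.039 0 0 0"

```text
clock: 3.12
position: [0.562, -0.0063, 0.1971]
ee_rot: [-0.068, -3.141, -0.001]
force: [1.0, 0.0, -0.2]
width: 0.998
gripper_force: 0.0
```

>>> send_rows --motion "0 0 0 0 0 0 0;0 0 0 0 0 0 0;0 0 0 0 0 0 0"

```text
clock: 3.5
position: [0.5635, -0.0083, 0.2004]
ee_rot: [0.072, 3.138, 0.001]
force: [-0.4, 0.7, 0.7]
width: 1.001
gripper_force: 0.0
```

>>> send_rows --motion "1 0 0 0 0 0 0;1 0 0 0 0 0 0;1 0 0 0 0 0 0;1 0 0 0 0 0 0;1 0 0 0 0 0 0" --force 35

```text
clock: 4.12
position: [0.5624, -0.0087, 0.1985]
ee_rot: [-0.073, -3.141, -0.0]
force: [0.4, -0.8, -0.2]
width: 0.504
gripper_force: 0.0
```

>>> send_rows --motion "1 0 0 0 0 0 0;1 0 0 0 0 0 0;1 0 0 0 0 0 0;1 0 0 0 0 0 0;1 0 0 0 0 0 0"

```text
clock: 4.75
position: [0.5624, -0.0085, 0.1985]
ee_rot: [0.073, 3.141, 0.0]
force: [0.5, 0.8, 0.6]
width: 0.071
gripper_force: 35.0
```

>>> send_rows --motion "1 0 0 0.01 0 0 0;1 0 0 0.02 0 0 0;1 0 0 0.025 0 0 0;1 0 0 0.025 0 0 0;1 0 0 0.02 0 0 0"

```text
clock: 5.38
position: [0.5624, -0.0089, 0.3]
ee_rot: [0.073, 3.14, -0.0]
force: [0.5, 0.1, -3.0]
width: 0.071
gripper_force: 35.0
```

>>> send_rows --motion "1 -0.01 -0.01 0 0 0 -4;1 -0.02 -0.02 0 0 0 -6;1 -0.025 -0.025 0 0 0 -6;1 -0.025 -0.03 0 0 0 -6;1 -0.025 -0.03 0 0 0 -6"

```text
clock: 6.0
position: [0.4563, -0.1247, 0.2989]
ee_rot: [0.836, 3.028, 0.0]
force: [0.5, -1.2, -2.6]
width: 0.077
gripper_force: 35.0
```

>>> send_rows --motion "1 -0.025 -0.03 0 0 0 -6;1 -0.015 -0.03 0 0 0 -6;1 0 -0.03 0 0 0 -6;1 0 -0.03 0 0 0 -6;1 0 -0.03 0 0 0 -6"

```text
clock: 6.62
position: [0.4167, -0.2752, 0.2988]
ee_rot: [1.593, 2.707, 0.0]
force: [-1.0, 0.5, -2.9]
width: 0.072
gripper_force: 35.0
```

>>> send_rows --motion "1 0 -0.025 0 0 0 -6;1 0 -0.015 0 0 0 -6;1 0 -0.007 0 0 0 -6;1 0 0 0 0 0 -4;1 0 0 0 0 0 0"

```text
clock: 7.25
position: [0.4169, -0.3211, 0.2986]
ee_rot: [-2.076, -2.358, 0.0]
force: [-0.1, 0.1, -2.8]
width: 0.076
gripper_force: 35.0
```

>>> send_rows --motion "1 0 0 0 0 0 0;1 0 0 0 0 0 0;1 0 0 0 0 0 0;1 0 0 0 0 0 0"

```text
clock: 7.75
position: [0.4174, -0.3207, 0.2985]
ee_rot: [2.074, 2.359, 0.0]
force: [-0.3, 0.5, -3.5]
width: 0.076
gripper_force: 35.0
```

```bash
python3 - <<'E'
from h import *
a,d=arm.get_image("side");np.save("side1.npy",d)
b,e=arm.get_image("scene");np.save("scene1.npy",e)
cv2.imwrite("pics/c1.png",np.hstack([cv2.resize(a[190:420,180:440],None,fx=1.6,fy=1.6,interpolation=2),cv2.resize(b[90:320,200:440],None,fx=1.6,fy=1.6,interpolation=2)]))
for n,dd in(("scene",e),("side",d)):
    C=cloud(cam(n),dd); k=(C[...,2]>.09)&(C[...,2]<.20)&(C[...,0]>.36)&(C[...,0]<.505)&(C[...,1]>-.41)&(C[...,1]<-.23)
    q=C[k]; print(n,len(q),np.percentile(q,[1,50,99],axis=0).round(3))
o=arm.observe();print(o["joints"].round(2),o["position"],o["ee_rot"])
E
```

```text
scene 664 [[ 0.385 -0.373  0.131]
 [ 0.421 -0.327  0.158]
 [ 0.459 -0.268  0.189]]
side 1776 [[ 0.382 -0.378  0.131]
 [ 0.416 -0.323  0.151]
 [ 0.455 -0.276  0.19 ]]
[ 0.09  0.29  0.6   1.84 -0.18  1.07  0.88] [ 0.41742919 -0.32068921  0.29851187] [2.07462968e+00 2.35911382e+00 3.94937487e-05]
```

View pics/c1.png

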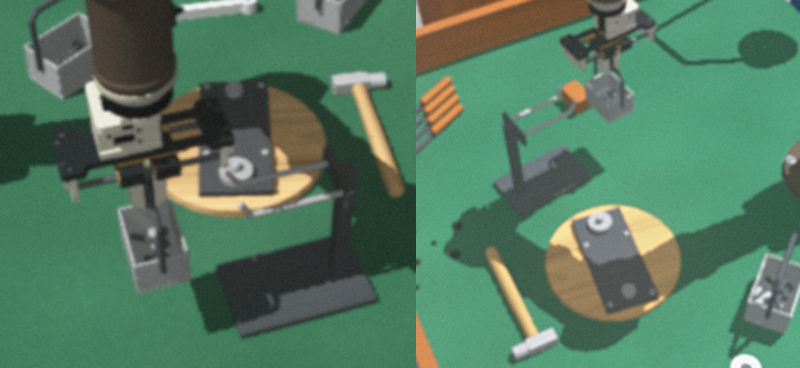

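>>> send_rows --motion "1 0.01 0.001 -0.005 0 0 0;1 0.02 0.002 0 0 0 0;1 0.025 0.003 0 0 0 0;1 0.025 0.003 0 0 0 0;1 0.025 0.003 0 0 0 0"

```text
clock: 8.48
position: [0.5249, -0.3078, 0.2931]
ee_rot: [-2.073, -2.36, -0.0]
force: [-1.3, 0.1, -2.9]
width: 0.076
gripper_force: 35.0
```

>>> send_rows --motion "1 0.02 0.002 0 0 0 0;1 0.015 0.002 0 0 0 0;1 0.005 0 0 0 0 0;1 0 0 0 0 0 0;1 0 0 0 0 0 0"

```text
clock: 9.1
position: [0.5617, -0.3051, 0.2936]
ee_rot: [-2.076, -2.358, 0.0]
force: [0.1, -0.8, -4.1]
width: 0.072
gripper_force: 35.0
```

```bash
python3 - <<'E'
from h import *
a,d=arm.get_image("side")
b,e=arm.get_image("scene")
cv2.imwrite("pics/c2.png",np.hstack([cv2.resize(a[200:400,250:440],None,fx=2.1,fy=2.1,interpolation=2),cv2.resize(b[90:290,210:390],None,fx=2.1,fy=2.1,interpolation=2)]))
print(arm.observe()["position"])
E
```

```text
[ 0.56183598 -0.30500816  0.29374669]
```

View pics/c2.png

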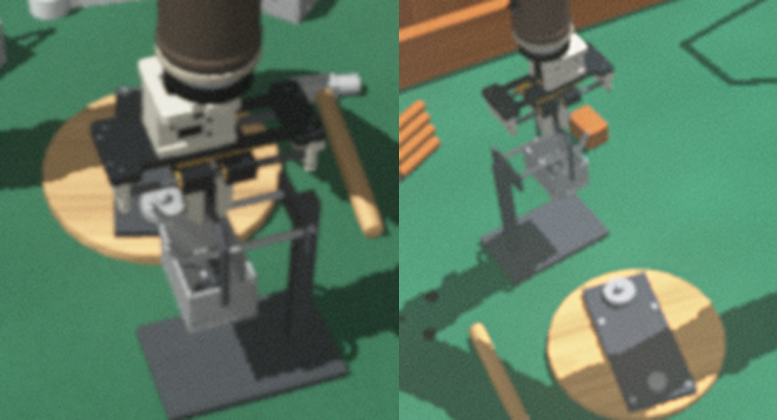

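>>> send_rows --motion "1 0 0 -0.012 0 0 0;1 0 0 -0.012 0 0 0;1 0 0 -0.008 0 0 0;1 0 0 -0.004 0 0 0;1 0 0 0 0 0 0"

```text
clock: 9.82
position: [0.5624, -0.3047, 0.2572]
ee_rot: [-2.075, -2.359, 0.0]
force: [0.4, -0.6, -2.3]
width: 0.073
gripper_force: 35.0
```

>>> send_rows --motion "1 0 0 -0.002 0 0 0;1 0 0 0 0 0 0;1 0 0 0 0 0 0"

```text
clock: 10.2
position: [0.5625, -0.3048, 0.2557]
ee_rot: [2.075, 2.359, 0.0]
force: [-0.0, 1.7, -3.3]
width: 0.072
gripper_force: 35.0
```

>>> send_rows --motion "1 0 0 -0.002 0 0 0;1 0 0 0 0 0 0;1 0 0 0 0 0 0"

```text
clock: 10.58
position: [0.5626, -0.3048, 0.2537]
ee_rot: [2.075, 2.359, 0.0]
force: [0.3, 0.9, 0.6]
width: 0.072
gripper_force: 35.0
```

>>> send_rows --motion "1 0 0 -0.001 0 0 0;1 0 0 0 0 0 0;1 0 0 0 0 0 0"

```text
clock: 10.95
position: [0.5626, -0.3049, 0.2534]
ee_rot: [2.074, 2.358, 0.001]
force: [-2.0, 1.9, 6.1]
width: 0.072
gripper_force: 35.0
```

>>> send_rows --motion "0.85 0 0 0.001 0 0 0;0.85 0 0 0 0 0 0;0.5 0 0 0 0 0 0;0.3 0 0 0 0 0 0;0.3 0 0 0 0 0 0"

```text
clock: 11.58
position: [0.5624, -0.3047, 0.2534]
ee_rot: [-2.075, -2.359, 0.0]
force: [0.6, -0.2, -0.2]
width: 0.428
gripper_force: 0.0
```

>>> send_rows --motion "0.3 0 0 0 0 0 0;0.3 0 0 0 0 0 0;0.3 0 0 0 0 0 0;0.3 0 0 0 0 0 0"

```text
clock: 12.08
position: [0.5624, -0.3047, 0.2535]
ee_rot: [2.075, 2.359, 0.0]
force: [-0.2, 0.4, -0.2]
width: 0.703
gripper_force: 0.0
```

>>> send_rows --motion "0.3 0 0 0.02 0 0 0;0.3 0 0 0.03 0 0 0;0.3 0 0 0.03 0 0 0;0.3 0 0 0.03 0 0 0;0.3 0 0 0.03 0 0 0"

```text
clock: 12.7
position: [0.5623, -0.3047, 0.3945]
ee_rot: [2.075, 2.359, 0.0]
force: [0.3, -1.4, 0.1]
width: 0.699
gripper_force: 0.0
```

```bash
python3 - <<'E'
from h import *
a,d=arm.get_image("side")
b,e=arm.get_image("scene")
cv2.imwrite("pics/c3.png",np.hstack([cv2.resize(a[200:400,250:440],None,fx=2.1,fy=2.1,interpolation=2),cv2.resize(b[90:290,210:390],None,fx=2.1,fy=2.1,interpolation=2)]))
o=arm.observe();print(o["clock"],o["position"],o["joints"].round(2))
E
```

```text
12.8 [ 0.56312613 -0.30564629  0.39708048] [ 0.04  0.43  0.59  1.4  -0.24  1.37  0.75]
```

View pics/c3.png

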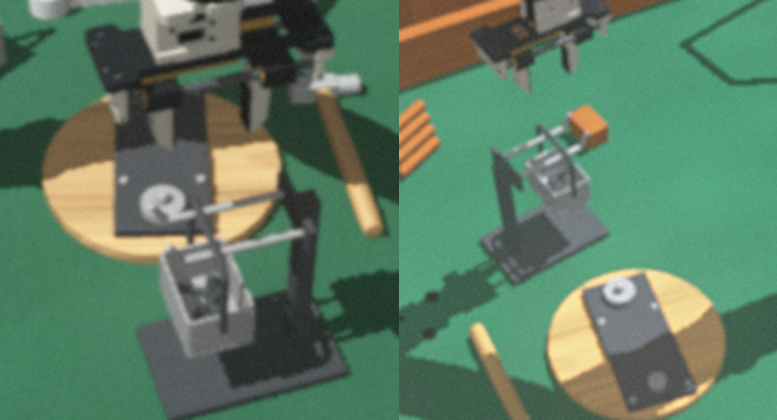

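>>> send_rows --motion "0 -0.004 0.052 0 0 0 -8;0 -0.004 0.052 0 0 0 -8;0 -0.004 0.052 0 0 0 -8;0 -0.004 0.052 0 0 0 -8;0 -0.004 0.052 0 0 0 -8"

```text
clock: 13.42
position: [0.5419, -0.043, 0.393]
ee_rot: [-2.76, -1.501, 0.0]
force: [1.1, 0.7, 0.6]
width: 1.002
gripper_force: 0.0
```

>>> send_rows --motion "0 -0.004 0.052 0 0 0 -8;0 -0.004 0.052 0 0 0 -8;0 -0.004 0.052 0 0 0 -8;0 -0.004 0.052 0 0 0 -8;0 -0.004 0.052 0 0 0 -8"

```text
clock: 14.05
position: [0.5219, 0.2169, 0.3931]
ee_rot: [-3.107, -0.466, 0.0]
force: [0.9, 0.2, 0.5]
width: 1.001
gripper_force: 0.0
```

>>> send_rows --motion "0 -0.004 0.052 0 0 0 -8;0 -0.004 0.052 0 0 0 -8;0 0 0 0 0 0 0;0 0 0 0 0 0 0;0 0 0 0 0 0 0"

```text
clock: 14.68
position: [0.5149, 0.3177, 0.3936]
ee_rot: [3.141, 0.034, 0.0]
force: [0.4, 0.3, -0.0]
width: 0.998
gripper_force: 0.0
```

```bash
python3 - <<'E'
from h import *
o=arm.observe();print(o["clock"],o["position"].round(4),o["ee_rot"].round(4),o["joints"].round(2)); r=o["ee_rot"]
R=cv2.Rodrigues(r)[0]; print(R.round(3), np.degrees(np.arctan2(R[1,1],R[0,1])))
E
```

```text
14.675 [0.5149 0.3177 0.3936] [3.1412e+00 3.3800e-02 2.0000e-04] [-1.14  0.39  0.73  1.51 -0.26  1.35 -1.94]
[[ 1.     0.022  0.   ]
 [ 0.022 -1.    -0.   ]
 [ 0.     0.    -1.   ]] -88.76522796913822
```

>>> send_rows --motion "0 0.001 0.004 -0.05 0 0 0;0 0 0 -0.06 0 0 0;0 0 0 -0.06 0 0 0;0 0 0 -0.05 0 0 0;0 0 0 -0.04 0 0 0"

```text
clock: 15.3
position: [0.5154, 0.3218, 0.1319]
ee_rot: [3.141, 0.034, -0.001]
force: [0.1, 0.6, 0.3]
width: 1.001
gripper_force: 0.0
```

>>> send_rows --motion "0 0 0 -0.03 0 0 0;0 0 0 -0.02 0 0 0;0 0 0 -0.014 0 0 0;0 0 0 0 0 0 0;0 0 0 0 0 0 0"

```text
clock: 15.92
position: [0.5161, 0.3235, 0.0705]
ee_rot: [-3.141, -0.036, -0.002]
force: [0.0, 0.4, -0.2]
width: 1.003
gripper_force: 0.0
```

>>> send_rows --motion "1 0 0 0 0 0 0;1 0 0 0 0 0 0;1 0 0 0 0 0 0;1 0 0 0 0 0 0;1 0 0 0 0 0 0" --force 45

```text
clock: 16.55
position: [0.5154, 0.3233, 0.0695]
ee_rot: [3.141, 0.037, -0.0]
force: [0.3, 0.1, 0.2]
width: 0.509
gripper_force: 0.0
```

>>> send_rows --motion "1 0 0 0 0 0 0;1 0 0 0 0 0 0;1 0 0 0 0 0 0;1 0 0 0 0 0 0;1 0 0 0 0 0 0"

```text
clock: 17.18
position: [0.5154, 0.3229, 0.0695]
ee_rot: [3.141, 0.036, -0.0]
force: [-0.1, -1.5, 1.1]
width: 0.151
gripper_force: 45.0
```

>>> send_rows --motion "1 0 0 0.01 0 0 0;1 0 0 0.02 0 0 0;1 0 0 0.02 0 0 0;1 0 0 0.02 0 0 0;1 0 0 0 0 0 0"

```text
clock: 17.8
position: [0.5165, 0.3239, 0.1418]
ee_rot: [-3.139, -0.037, -0.005]
force: [-0.1, -0.9, -4.7]
width: 0.149
gripper_force: 45.0
```

```bash
cat >lev.py <<'E'
from h import *
o=arm.observe();print(o["clock"],o["position"].round(4),o["joints"].round(2),o["force"].round(1)); R=cv2.Rodrigues(o["ee_rot"])[0]; y=np.degrees(np.arctan2(R[1,1],R[0,1])); print("yaw",y)
p=o["position"]; a=np.radians(y+90); ax=np.array([np.cos(a),np.sin(a)]); nx=np.array([-ax[1],ax[0]])
for n in("scene","side"):
    im,d=arm.get_image(n); C=cloud(cam(n),d); h=cv2.cvtColor(im,cv2.COLOR_BGR2HSV)
    s=(C[...,:2]-p[:2])@ax; t=(C[...,:2]-p[:2])@nx
    k=(np.abs(t)<.04)&(s>-.1)&(s<.16)&(C[...,2]>p[2]-.075)&(C[...,2]<p[2]-.025)&((s>.05)|(s<-.02))&(h[...,1]<70)
    for lo,hi in((-.1,-.02),(.05,.08),(.08,.11),(.11,.16)):
        j=k&(s>lo)&(s<hi)
        if j.sum()>5: print(n,lo,j.sum(),"s",np.percentile(s[j],[1,99]).round(3),"t",np.percentile(t[j],[3,97]).round(4),"z-tcp",np.percentile(C[j][:,2]-p[2],[5,50,95]).round(4))
    cv2.imwrite(f"pics/l_{n}.png",im)
E
python3 lev.py
```

```text
17.8 [0.5165 0.3239 0.1418] [-1.04  0.62  0.59  1.81 -0.45  0.84 -1.78] [-0.1 -0.9 -4.7]
yaw -88.6625100600784
scene -0.1 15 s [-0.072 -0.056] t [0.0086 0.0237] z-tcp [-0.0387 -0.0344 -0.0309]
scene 0.05 76 s [0.051 0.08 ] t [-0.0076  0.0058] z-tcp [-0.0648 -0.0466 -0.0422]
scene 0.08 73 s [0.08 0.11] t [-0.0076  0.0058] z-tcp [-0.0651 -0.0473 -0.042 ]
scene 0.11 139 s [0.111 0.147] t [-0.0132  0.0133] z-tcp [-0.0647 -0.0458 -0.0405]
side -0.1 348 s [-0.077 -0.025] t [-0.0328  0.0175] z-tcp [-0.0686 -0.0444 -0.0349]
side 0.05 96 s [0.051 0.079] t [-0.0149  0.003 ] z-tcp [-0.0709 -0.056  -0.0482]
side 0.08 100 s [0.081 0.109] t [-0.0149  0.0019] z-tcp [-0.0713 -0.0559 -0.0475]
side 0.11 130 s [0.111 0.143] t [-0.0209  0.0054] z-tcp [-0.071  -0.0525 -0.0458]
```

>>> send_rows --motion "1 0.002 -0.01 0.02 0 0 2;1 0.004 -0.025 0.02 0 0 5;1 0.004 -0.035 0.01 0 0 7;1 0.004 -0.035 0 0 0 7;1 0.004 -0.035 0 0 0 7"

```text
clock: 18.52
position: [0.5337, 0.181, 0.1905]
ee_rot: [3.037, 0.802, 0.001]
force: [0.1, -0.8, -5.3]
width: 0.149
gripper_force: 45.0
```

>>> send_rows --motion "1 0.004 -0.035 0 0 0 7;1 0.004 -0.035 0 0 0 7;1 0.004 -0.035 0 0 0 7;1 0.004 -0.035 0 0 0 7;1 0.004 -0.035 0 0 0 7"

```text
clock: 19.15
position: [0.5533, 0.0058, 0.1903]
ee_rot: [2.655, 1.678, -0.0]
force: [-0.4, 0.4, -4.8]
width: 0.143
gripper_force: 45.0
```

>>> send_rows --motion "1 0.004 -0.03 0 0 0 7;1 0.001 -0.025 0 0 0 6;1 0 -0.01 0 0 0 4;1 0 0 0 0 0 0.3;1 0 0 0 0 0 0"

```text
clock: 19.77
position: [0.5583, -0.0565, 0.1898]
ee_rot: [-2.378, -2.052, -0.0]
force: [-0.1, 1.0, -4.5]
width: 0.149
gripper_force: 45.0
```

```bash
python3 lev.py
```

```text
19.775 [ 0.5583 -0.0565  0.1898] [-0.2   0.45  0.28  1.87 -0.16  0.85  0.02] [-0.1  1.  -4.5]
yaw -8.417894117802106
scene -0.1 9 s [-0.047 -0.024] t [-0.0289  0.0111] z-tcp [-0.0611 -0.0441 -0.0339]
scene 0.05 48 s [0.05  0.079] t [-0.009   0.0047] z-tcp [-0.0612 -0.0455 -0.0409]
scene 0.08 53 s [0.08  0.109] t [-0.0086  0.0051] z-tcp [-0.0625 -0.0453 -0.0406]
scene 0.11 111 s [0.112 0.146] t [-0.0155  0.0097] z-tcp [-0.063  -0.0457 -0.0402]
side -0.1 608 s [-0.081 -0.028] t [-0.0248  0.0242] z-tcp [-0.0668 -0.0399 -0.0337]
side 0.05 20 s [0.051 0.063] t [-0.0068  0.005 ] z-tcp [-0.0509 -0.0496 -0.0441]
```

Positioned; lower by 36 mm and verify.

>>> send_rows --motion "1 0.001 0 -0.01 0 0 0;1 0 0 -0.012 0 0 0;1 0 0 -0.01 0 0 0;1 0 0 -0.004 0 0 0;1 0 0 0 0 0 0"

```text
clock: 20.5
position: [0.5593, -0.0568, 0.1531]
ee_rot: [-2.377, -2.053, 0.001]
force: [-0.1, -0.3, -4.6]
width: 0.152
gripper_force: 45.0
```

>>> send_rows --motion "1 0 0 0 0 0 0;1 0 0 0 0 0 0;1 0 0 0 0 0 0;1 0 0 0 0 0 0"

```text
clock: 21.0
position: [0.5595, -0.0567, 0.1536]
ee_rot: [2.377, 2.053, 0.0]
force: [0.2, 0.0, -5.5]
width: 0.149
gripper_force: 45.0
```

```bash
python3 lev.py; python3 - <<'E'
import cv2,numpy as np
a=cv2.imread("pics/l_side.png");b=cv2.imread("pics/l_scene.png")
cv2.imwrite("pics/c4.png",np.hstack([cv2.resize(a[200:400,250:440],None,fx=2.1,fy=2.1,interpolation=2),cv2.resize(b[130:330,210:390],None,fx=2.1,fy=2.1,interpolation=2)]))
E
```

```text
21.0 [ 0.5595 -0.0567  0.1536] [-0.19  0.49  0.27  1.9  -0.18  0.77  0.03] [ 0.2  0.  -5.5]
yaw -8.366827872599396
scene 0.05 48 s [0.05  0.079] t [-0.0089  0.0053] z-tcp [-0.0596 -0.045  -0.0405]
scene 0.08 50 s [0.081 0.109] t [-0.0087  0.0051] z-tcp [-0.0632 -0.0464 -0.0412]
scene 0.11 103 s [0.111 0.146] t [-0.0147  0.0125] z-tcp [-0.0624 -0.046  -0.0395]
side -0.1 592 s [-0.082 -0.026] t [-0.0257  0.0241] z-tcp [-0.0662 -0.0396 -0.0334]
side 0.05 9 s [0.05  0.058] t [-0.0077  0.0037] z-tcp [-0.0505 -0.0484 -0.045 ]
```

View pics/c4.png

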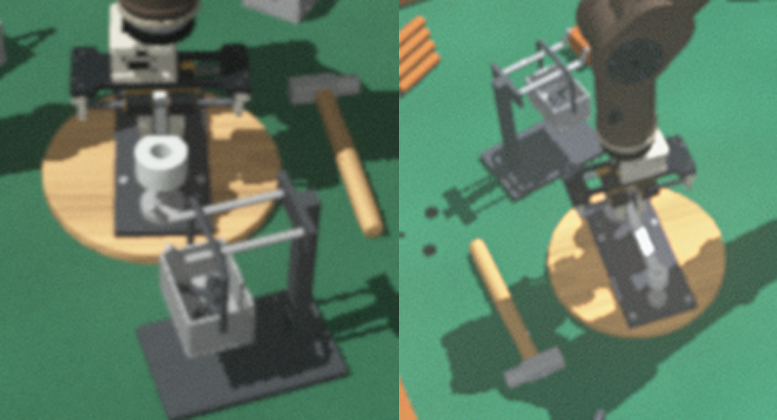

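```bash
python3 -c "
from cell import arm
print(arm.sign_off())"
```

```text
the job is handed in; nothing more can be done
None
```

I handed the job in at about 21 s: the last pictures show the tin hanging upright on both prongs and the gripper holding the lever level, about 4 cm above the seats. No verdict came back.

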